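Refit the two tiers of the autosampler tube rack and load the tray

TASK

The autosampler's tube rack has been washed and must go back in: draw the tray out as far as it goes, lower the grey tier with the wide corner holes over all four posts until it lies flat on their lower shoulders, then the blue tier over the same posts onto their upper shoulders. Set each tier down gently and let go of it, then push the tray fully home with both tiers still seated. Leave the jars, bottles, beaker and spatula where they are.

Things in the scene. Friction and masses are not known exactly. Their poses are not given: they have to be found in the camera images.
- sampler: White autosampler, a fixed machine 330 mm wide (its x), 340 mm deep (its y) and 205 mm tall, with a clear cover and an open-fronted bay. Origin on the bench under the middle of its front face; x runs along the face, +y points straight out of the front (the way the tray slides out), z up. The machine occupies y from -340 to 0 mm.
- tray (a joint): How far the tray is out of the autosampler, in m along the sampler's +y: 0 = fully home, its front lip level with the machine's face; 0.17 = fully out, at its stop. It slides stiffly (about 2.5 N friction) and stays where it is left; it stands partly out at the start. It carries the posts, handle and anything set on the posts.
- tray_handle (a point): Middle of the tray's bright steel bar handle: round, 12 mm thick, 120 mm long, along the sampler's x, 45 mm above the bench, 129 mm out (+y) from the posts' centre, joined at both ends to the tray's front lip. A clear gap of 44 mm between bar and lip is open above and below, so fingers can reach down behind the bar, or pinch it. The lip's top is 50 mm above the bench.
- posts (a point): Four fixed stepped posts on the tray, at x +-78, y +-16 mm of this frame (axes as the sampler's); origin centred between them at their foot, 28 mm above the bench. Heights from there: black part 25 mm thick up to 45 mm, steel part 15 mm thick up to 95 mm, brass pin 8 mm thick with a tapered point up to 120 mm. The steps are flat shoulders. Reads the tray's present place.
- lower_seat (a point): Centre of the four posts at the height of their lower shoulders (top of the black part), 73 mm above the bench; axes as posts. It moves with the tray. The grey tier's origin belongs here.
- upper_seat (a point): Centre of the four posts at the height of their upper shoulders (top of the steel part), 123 mm above the bench; axes as posts. It moves with the tray. The blue tier's origin belongs here.
- lower_tier: Grey rack tier: plate 190 (its x) x 62 (y) x 4 mm with a 21 mm post hole at each corner (x +-78, y +-16 mm) and small tube holes between. Origin: centre of the plate's underside, z up. The middle 76 mm of both long edges has a flange turned down 12 mm below the underside, flush with the edge; it stands on them (origin 16 mm over the bench) and is gripped across its 62 mm. Same both ways round. 0.16 kg.
- upper_tier: Blue rack tier: the same plate, flanges and frame as the grey one, but its corner post holes are only 13 mm (x +-78, y +-16 mm), so it stops on the upper shoulders, and its tube holes are larger. About 0.16 kg.
- jar_mat: Glass jar with an orange lid, 55 mm across, 74 mm tall, standing on the mat; to be left alone. Origin at the centre of its underside.
- jar_a: Another such jar, on the bench; to be left alone.
- jar_b: Another such jar, on the bench; to be left alone.
- amber_bottle: Amber glass bottle, 60 mm across, 135 mm tall; to be left alone. Origin at the centre of its underside.
- beaker: Small glass beaker, 72 mm across, 95 mm tall; to be left alone. Origin at the centre of its underside.
- spatula: Thin steel laboratory spatula, 180 mm long, lying on the mat between the two tiers, along its own x; to be left alone.
Things that resemble listed ones, but are neither listed nor needed, are in the scene too. What is meant by the upper_tier is not turquoise or yellow, and is the larger of those in its own colour.

How it is judged (in metres and radians):
On the way, in this order (a step that is already met when the one before it is completed fails the run):
1. the tray has been drawn out to within 8 mm of its stop (value of joint tray above 0.162 m), for 0.1 s.
2. the grey tier lies flat on the lower shoulders, over all four posts, let go (z of lower_tier in the frame of lower_seat between -0.002 and 0.002 m and horizontal distance between lower_tier and lower_seat below 0.004 m and angle between the x axis of lower_tier and the x axis of lower_seat, either way round below 0.06 rad and angle between the z axis of lower_tier and the z axis of lower_seat, either way round below 0.025 rad and contact force between the fingers and lower_tier below 0.3 N), for 0.2 s.
3. the blue tier lies flat on the upper shoulders, over all four posts, let go, the grey one still seated below (z of lower_tier in the frame of lower_seat between -0.002 and 0.002 m and horizontal distance between lower_tier and lower_seat below 0.004 m and angle between the x axis of lower_tier and the x axis of lower_seat, either way round below 0.06 rad and angle between the z axis of lower_tier and the z axis of lower_seat, either way round below 0.025 rad and z of upper_tier in the frame of upper_seat between -0.002 and 0.002 m and horizontal distance between upper_tier and upper_seat below 0.004 m and angle between the x axis of upper_tier and the x axis of upper_seat, either way round below 0.06 rad and angle between the z axis of upper_tier and the z axis of upper_seat, either way round below 0.025 rad and contact force between the fingers and upper_tier below 0.3 N), for 0.2 s.
At the end, for the whole second after the job is handed in: The tray is fully home (within 6 mm), the grey tier lies on the lower and the blue tier on the upper shoulders of all four posts (each within 2 mm in height, 4 mm sideways, flat and square to the posts), at rest and released (value of joint tray below 0.006 m and z of lower_tier in the frame of lower_seat between -0.002 and 0.002 m and horizontal distance between lower_tier and lower_seat below 0.004 m and angle between the x axis of lower_tier and the x axis of lower_seat, either way round below 0.06 rad and angle between the z axis of lower_tier and the z axis of lower_seat, either way round below 0.025 rad and z of upper_tier in the frame of upper_seat between -0.002 and 0.002 m and horizontal distance between upper_tier and upper_seat below 0.004 m and angle between the x axis of upper_tier and the x axis of upper_seat, either way round below 0.06 rad and angle between the z axis of upper_tier and the z axis of upper_seat, either way round below 0.025 rad and linear speed of each of lower_tier, upper_tier below 0.02 m/s); the robot touches nothing.
It fails at once if a bystander is shifted by more than 30 mm or knocked over (distance of any of jar_mat, jar_a, jar_b, amber_bottle, beaker, spatula from where it was at the start of the episode above 0.03 m or angle between any of jar_mat, jar_a, jar_b, amber_bottle, beaker's own z axis and vertical above 0.5 rad).
It fails at once if a tier drops onto the posts (faster than 0.4 m/s over them, as from 8 mm or more) while the tray is out ((horizontal distance between lower_tier and lower_seat below 0.01 m and z of lower_tier in the frame of lower_seat below 0.06 m and linear speed of lower_tier above 0.4 m/s and value of joint tray above 0.15 m and velocity of joint tray above -0.05 m/s) or (horizontal distance between upper_tier and upper_seat below 0.01 m and z of upper_tier in the frame of upper_seat below 0.03 m and linear speed of upper_tier above 0.4 m/s and value of joint tray above 0.15 m and velocity of joint tray above -0.05 m/s)).
It fails at once if a tier is forced onto the posts (over 45 N) (contact force between any of lower_tier, upper_tier and sampler above 45 N).
It also fails if it takes over 70 s, if anything falls off the work surface, if the arm or the gripper's body presses on something with over 40 N, if the wrist force passes 120 N, or if a joint passes its speed limit or range.

ROBOT

A 7-joint arm with a two-finger parallel gripper is mounted at the origin on the work surface. World frame = base frame: x ahead of the robot, y to its left, z up, the work surface at z = 0. Lengths are in mm, angles in rad, forces in N, time in s.
With the tool pointing down it reaches from about 400 to 875 mm from the base axis. Payload 4.4 kg.
Tool frame: the origin (TCP) lies at the very end of the fingers, on their centre line; the grasp point (between the pads) lies 19 mm behind it (ctrl.grasp_offset is the distance from the TCP to the grasp point, in mm); z points along the fingers, y is the line along which they close (so a half turn about z gives the same grasp; the last joint's range is limited). The gripper opens to 85 mm and grips with 20 to 120 N. Pads are 22 mm wide; open, the fingers measure 114 mm over their backs; the gripper's body (76 mm by 85 mm) begins 54 mm behind the grasp point. The pads swing forward as they close: fully open they stand 13 mm farther back than shut.
Start: joints at [-0.066, 0.628, 0.038, 1.517, -0.027, 0.996, -0.02], TCP at [650.014, 0.027, 231.313] pointing down, gripper open.
Joint ranges: [-3.06, 3.06], [-0.37, 2.12], [-1.25, 1.32], [0.18, 2.47], [-1.1, 4.24], [0.23, 1.98], [-2.94, 2.94]. Speed limits (rad/s): [2.57, 2.57, 3.14, 3.14, 3.14, 3.14, 3.14].

INTERFACE

Orientations are given as [roll, pitch, yaw] about the fixed x, y, z axes, in that order (R = Rz(yaw) Ry(pitch) Rx(roll)).
In Python, from cell import status, cams, ctrl gives the robot as it stands.
- The arm moves only by the tool move_arm, never from a script. Its argument "plan" is a list of rows, each a list of 3 entries, a list of its own where there are three numbers: the shift along the world's x, y, z in mm, then the turn, a rotation vector about the world's x, y, z in degrees, then the opening, from 0 (shut) to 1 (fully open). In form: [[[x, y, z], [wx, wy, wz], gripper], ...]. A call has 1 to 10 rows; each row shifts and turns the commanded pose from where the row before left it; what a row does not reach is not made up. A row lasts 1/8 s, in which the tool goes at most 62.5 mm and 10.7 degrees, less where a joint would pass 70% of its speed; a pose out of reach is approached as far as the arm can. A call with a gripper value outside its range is refused whole. The fingers move at their own pace and stop on an object; the grip force is fixed at half the most. Time passes only in rows, so rows that do not move let the fingers close. It gives the time, the measured TCP pose, the force, the opening and the grip force at its end, in the units of the state.
- status.read_state(): the state, without advancing time (a new reading comes with each control period).
- cams.get_image(name): name is "scene" or "side" or "wrist"; returns the picture (400x640x3 uint8, blue, green, red); there is no depth.
- cams.camera_params(name): a dict with "K" (3x3 intrinsics, pixels), "pose" (4x4, takes a point from camera to world coordinates); the wrist camera has in their place "tool_from_camera" (4x4, takes a point from camera to tool coordinates, whose origin is the TCP and whose axes are the flange's). Camera axes: x right, y down, z forward; pixel columns grow to the right and rows downward; lengths in mm; the calibration is good to about 2 mm. A picture is of the moment at which its call begins: read the wrist's pose just before it. camera_params takes no time and is no camera call.
- ctrl.finish_job(): hands the job in; it is judged then, once.
The state is a dict: "clock": time; "qpos": joint angles; "qd": joint speeds; "tau": joint torques, N m; "eef_pos": TCP position; "tool_rot": TCP orientation; "force": force on the tool from outside, world axes, zero at the start; "torque": the same for the moment, N m; "width": finger opening in mm; "gripper_force": force on a finger pad.
Only numpy, scipy, OpenCV 4.12 (cv2) and the standard library are available. Lean on these libraries where they do the work, as an engineer would, in place of code of your own. Each camera call takes 0.05 s, during which the arm holds its last target. There are 200 camera calls.

## Working session

There is one attempt and no reset: what is moved stays moved. The work goes in short steps, Python scripts to look and compute and a tool call to move; the robot and the scene stay as the last step left them, time stands still between calls to the robot, and variables do not carry over. Pictures are saved under pics/ and viewed, at most 10 in all, crops included, and the job is handed in when it is done.

Besides the shell and the picture viewer there is one more tool, called as name(argument=value, ...), one argument or row to a line, values as JSON. move_arm: Moves the arm, as the interface text tells. Its arguments: {"type":"object","properties":{"plan":{"type":"array","items":{"type":"array"}}},"required":["plan"]}

```bash
mkdir -p pics; ls; python3 - <<'E'
from cell import status,cams,ctrl
import cv2
for n in("scene","side"):
    cv2.imwrite(f"pics/{n}0.png",cams.get_image(n))
    p=cams.camera_params(n);print(n,p["K"],p["pose"])
s=status.read_state();print(s)
cv2.imwrite("pics/wrist0.png",cams.get_image("wrist"));print(cams.camera_params("wrist"))
E
```

```text
pics
scene [[519.95402832   0.         310.33719874]
 [  0.         519.95402832 210.65742964]
 [  0.           0.           1.        ]] [[-5.55081296e-01  6.77120156e-01 -4.83107700e-01  1.28985136e+03]
 [ 8.31745898e-01  4.58215470e-01 -3.13428373e-01  6.23899134e+02]
 [ 9.13875303e-03 -5.75801075e-01 -8.17538748e-01  1.47804697e+03]
 [ 0.00000000e+00  0.00000000e+00  0.00000000e+00  1.00000000e+00]]
side [[497.24776226   0.         318.80930293]
 [  0.         497.24776226 200.68863823]
 [  0.           0.           1.        ]] [[-1.80380693e-02 -7.75793997e-01  6.30728390e-01 -3.97863017e+02]
 [-9.99688219e-01  3.10071870e-03 -2.47759997e-02  1.06668831e+02]
 [ 1.72653605e-02 -6.30978653e-01 -7.75608050e-01  1.16537842e+03]
 [ 0.00000000e+00  0.00000000e+00  0.00000000e+00  1.00000000e+00]]
{'clock': 0.1, 'qpos': array([-0.06580615,  0.62925636,  0.03844677,  1.5182411 , -0.02701137,
        0.99634601, -0.01996796]), 'qd': array([ 7.08759796e-04, -1.66789910e-03, -5.37178423e-05, -4.22000150e-03,
       -6.54483796e-04, -8.98030798e-05,  1.82086714e-03]), 'tau': array([ 3.6514
[... 248 characters left out ...]
82732e+00]), 'force': array([-0.15008747,  0.55776006, -0.89909855]), 'torque': array([ 0.01083333,  0.03557177, -0.01732709]), 'gripper_force': 0.0, 'width': 85.39785411577901}
{'K': array([[316.91891876,   0.        , 321.10875246],
       [  0.        , 316.91891876, 198.54990137],
       [  0.        ,   0.        ,   1.        ]]), 'tool_from_camera': array([[ 4.87145683e-05, -9.47463770e-01, -3.19863098e-01,
         8.09422781e+01],
       [ 9.99999979e-01, -1.67132810e-05,  2.01804447e-04,
        -8.69891394e-02],
       [-1.96548364e-04, -3.19863102e-01,  9.47463750e-01,
        -1.43057789e+02],
       [ 0.00000000e+00,  0.00000000e+00,  0.00000000e+00,
         1.00000000e+00]])}
```

View pics/scene0.png

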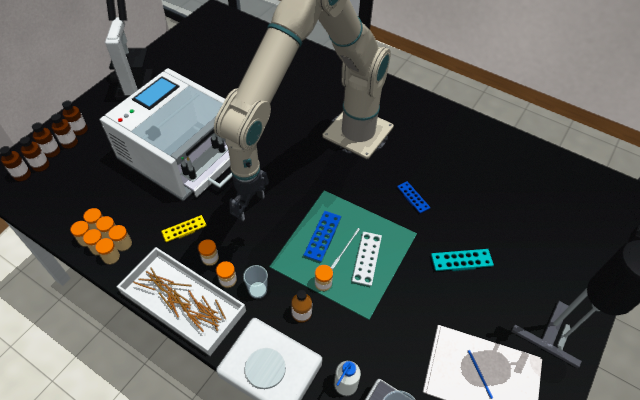

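View pics/side0.png

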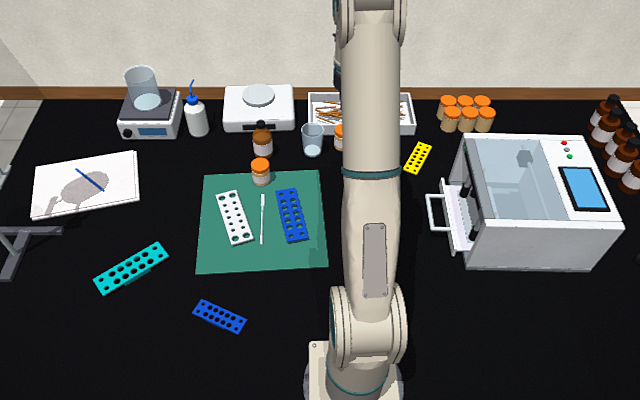

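The scene and side pictures show the blue tier (side ≈292,215) and the grey tier (≈235,217) on the mat with the spatula between them. The tray is partly out, with its handle at about (432,212) and the sampler on the right.

```bash
cat > h.py <<'E'
import numpy as np,cv2
from scipy.spatial.transform import Rotation as R
from cell import status,cams,ctrl
def cam(n):
    p=cams.camera_params(n);K=np.array(p["K"])
    if n=="wrist":
        s=status.read_state();T=np.eye(4);T[:3,:3]=R.from_euler('xyz',s["tool_rot"]).as_matrix();T[:3,3]=s["eef_pos"]
        return K,T@p["tool_from_camera"]
    return K,np.array(p["pose"])
def ray(uv,z,C):
    K,P=C;uv=np.atleast_2d(uv).astype(float)
    d=np.c_[uv,np.ones(len(uv))]@np.linalg.inv(K).T@P[:3,:3].T;o=P[:3,3]
    return o+d*((z-o[2])/d[:,2])[:,None]
def proj(X,C):
    K,P=C;q=(np.atleast_2d(X)-P[:3,3])@P[:3,:3]@K.T
    return q[:,:2]/q[:,2:]
def mask(im,kind):
    h=cv2.cvtColor(im,cv2.COLOR_BGR2HSV)
    if kind=="blue":return cv2.inRange(h,(105,130,60),(125,255,255))
    if kind=="white":return cv2.inRange(h,(0,0,140),(180,40,255))
def blobs(m,amin):
    cs,_=cv2.findContours(m,cv2.RETR_EXTERNAL,cv2.CHAIN_APPROX_NONE)
    return [c for c in cs if cv2.contourArea(c)>amin]
def rectz(c,z,C):
    p=ray(c[:,0,:],z,C)[:,:2].astype(np.float32)
    (x,y),(w,h),a=cv2.minAreaRect(p)
    if w<h:w,h,a=h,w,a+90
    return np.round([x,y,w,h,(a+90)%180-90],1)
E
python3 - <<'E'
from h import *
for n in("scene","side"):
    im=cv2.imread(f"pics/{n}0.png");C=cam(n)
    for k in("blue","white"):
        for c in blobs(cv2.morphologyEx(mask(im,k),cv2.MORPH_CLOSE,np.ones((3,3))),100):
            r=rectz(c,20,C)
            if r[2]<330:print(n,k,c[:,0].mean(0).round(),r)
im=cv2.imread("pics/side0.png")[120:290,400:640];cv2.imwrite("pics/a.png",cv2.resize(im,None,fx=3.3,fy=3.3,interpolation=cv2.INTER_CUBIC))
E
```

```text
scene blue [345. 372.] [839.4 459.1  78.3  36.1   5.8]
scene blue [322. 236.] [487.9 153.4 191.6  63.1  12.4]
scene blue [413. 197.] [176.4 328.8 135.9  50.9  64.4]
scene white [606. 376.] [ 439.6 1071.1   48.9   26.1  -87. ]
scene white [347. 373.] [834.  462.9  66.3  63.3 -71.8]
scene white [620. 359.] [ 365.  1096.4  111.7   71.    79.7]
scene white [480. 370.] [624.8 781.7 302.8 212.5 -75.6]
scene white [270. 364.] [936.2 264.5 244.7 193.5 -87.1]
scene white [634. 317.] [ 203.4 1083.    82.6   42.8   13.6]
scene white [258. 289.] [766.5  93.9  48.6  46.4  37.5]
scene white [367. 258.] [478.8 317.9 191.6  62.7  19.8]
scene white [212. 172.] [ 470.8 -314.8  228.8  113.7   -1.7]
scene white [599. 144.] [-432.   811.1  257.9  159.8  -89.9]
scene white [371. 138.] [  5.8  65.2 207.   93.6  -4.3]
scene white [114.  31.] [   91.3 -1221.7   190.2    63.4    34.4]
scene white [288.   9.] [-449.8 -647.9  230.1  218.3  -55.5]
scene white [175.   7.] [ -191.  -1118.1   182.8    32.8   -89.4]
side blue [219. 316.] [164.2 325.9 136.5  48.4  64.1]
side blue [291. 214.] [486.5 152.  192.8  64.1  11.8]
side white [392. 386.] [-10.  -92.8  91.2  45.6 -25.6]
side white [368. 362.] [ 42.3 -38.   91.3  30.5 -87. ]
side white [319. 368.] [ 38.8  78.9 158.9  55.   -2.9]
side white [234. 217.] [478.8 317.6 191.6  64.   19.8]
side white [632. 181.] [ 605.1 -908.7   60.4   46.9  -45.6]
side white [ 84. 185.] [607.6 774.5 303.7 218.1 -75.7]
side white [312. 149.] [747.6  88.2  50.4  47.5  70.4]
side white [261. 149.] [751.6 251.8  61.3  50.   10.3]
side white [616. 159.] [ 714.  -906.7  143.6   73.1  -15.9]
side white [603. 135.] [ 814.4 -892.8   71.5   56.   -32.2]
side white [194. 118.] [896.3 490.1 171.8  65.3   8.6]
side white [633. 113.] [  923.6 -1031.7   177.     60.6   -23.3]
side white [147. 101.] [9.858e+02 6.651e+02 9.190e+01 9.040e+01 2.000e-01]
side white [151. 123.] [915.6 651.3 243.9 196.9   4.1]
```

View pics/a.png

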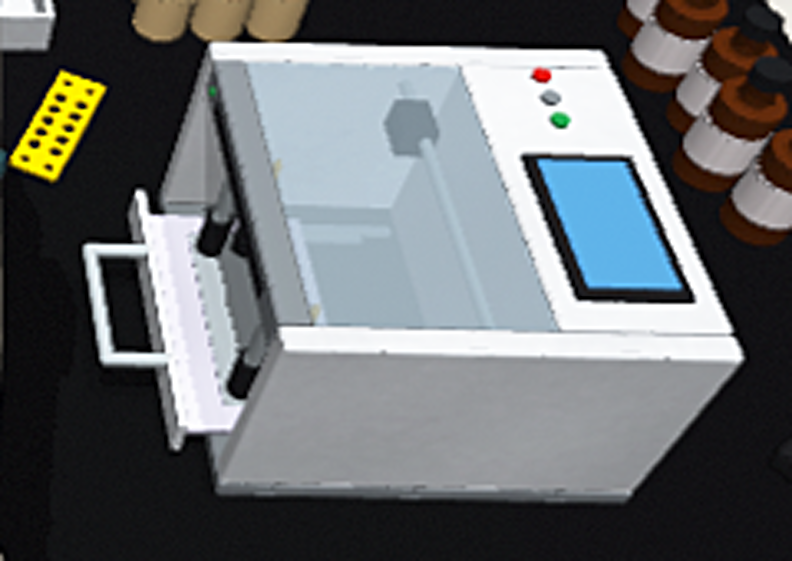

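The crop shows the tray handle bar running from (95,250) to (107,358). The front top corners of the machine are at about (211,45) and (282,328).

```bash
python3 - <<'E'
from h import *
C=cam("side");f=lambda L:np.array(L)/3.3+[400,120]
print(ray(f([(95,250),(107,358)]),45,C).round(1))
print(ray(f([(211,43),(282,328),(742,345),(604,52)]),205,C).round(1))
C=cam("scene")
im=cv2.imread("pics/scene0.png")[140:220,160:260];cv2.imwrite("pics/b.png",cv2.resize(im,None,fx=6,fy=6,interpolation=cv2.INTER_CUBIC))
for yaw in (0,):
    pass
E
```

```text
[[ 530.6 -253.2   45. ]
 [ 411.9 -244.6   45. ]]
[[ 627.5 -337.9  205. ]
 [ 322.8 -328.6  205. ]
 [ 305.5 -666.1  205. ]
 [ 616.4 -674.5  205. ]]
```

View pics/b.png

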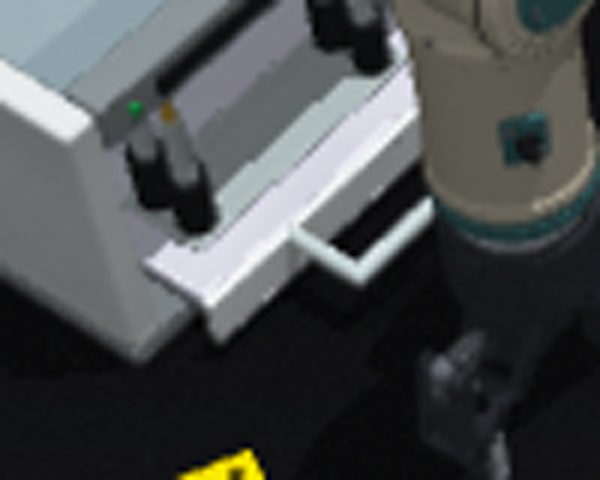

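The crop shows the handle bar, its lip gap and four posts. I now have: handle ≈ (471,-249), sampler yaw ≈ -2.5°, blue tier (487,153) at yaw 12°, grey tier (479,318) at yaw 19.8°. Going above the handle with the tool turned.

move_arm(
  plan=[
    [[-18,-25,-5],[0,0,-9.25],0.55],
    [[-18,-25,-5],[0,0,-9.25],0.55],
    [[-18,-25,-5],[0,0,-9.25],0.55],
    [[-18,-25,-5],[0,0,-9.25],0.55],
    [[-18,-25,-5],[0,0,-9.25],0.55],
    [[-18,-25,-5],[0,0,-9.25],0.55],
    [[-18,-25,-5],[0,0,-9.25],0.55],
    [[-18,-25,-5],[0,0,-9.25],0.55],
    [[-18,-25,-5],[0,0,-9.25],0.55],
    [[-18,-25,-5],[0,0,-9.25],0.55],
  ],
)

```text
clock: 1.4
eef_pos: [469.4, -250.6, 181.1]
tool_rot: [-3.141, 0.0, -0.049]
force: [0.3, -0.4, -0.2]
width: 47.2
gripper_force: 0.0
```

move_arm(
  plan=[
    [[0,0,0],[0,0,0],0.55],
    [[0,0,0],[0,0,0],0.55],
  ],
)

```text
clock: 1.65
eef_pos: [470.5, -249.3, 181.2]
tool_rot: [-3.141, -0.0, -0.042]
force: [0.5, 0.2, -0.5]
width: 47.1
gripper_force: 0.0
```

```bash
python3 - <<'E'
from h import *
C=cam("wrist");np.save("C1.npy",C[1]);s=status.read_state();print(s["eef_pos"],s["tool_rot"],s["width"])
cv2.imwrite("pics/w1.png",cams.get_image("wrist"))
E
```

```text
[ 470.47840652 -249.29470478  181.20119338] [-3.14088674e+00 -1.67054722e-04 -4.19303130e-02] 47.07428996384033
```

View pics/w1.png

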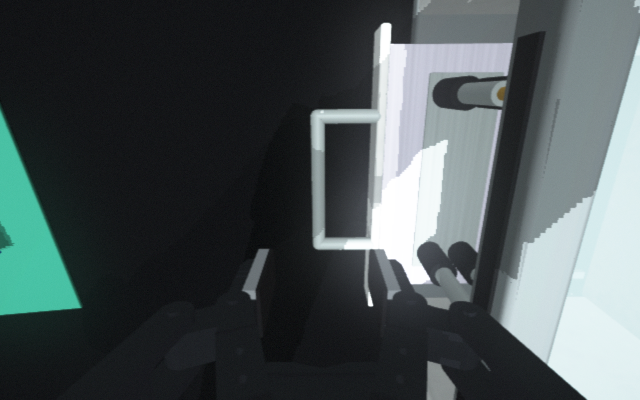

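The wrist view shows the bar from (318,117) to (320,241), the lip at column ~378, and the open fingers on either side of the bar's line.

```bash
python3 - <<'E'
from h import *
C=(cam("wrist")[0],np.load("C1.npy"))
p=ray([(318.5,116),(319.5,242)],45,C);print(p.round(1),p.mean(0).round(1),np.degrees(np.arctan2(*(p[0]-p[1])[[1,0]])))
print(ray([(386,24),(370,300),(372,245),(378,115)],50,C).round(1), ray([(319,180),(460,92),(436,270)],45,C).round(1))
E
```

```text
[[ 533.1 -251.    45. ]
 [ 414.  -246.7   45. ]] [ 473.6 -248.8   45. ] -2.080875953492299
[[ 599.9 -306.1   50. ]
 [ 348.8 -295.6   50. ]
 [ 411.2 -297.    50. ]
 [ 532.1 -301.    50. ]] [[ 476.5 -248.9   45. ]
 [ 547.5 -370.    45. ]
 [ 378.  -362.4   45. ]]
```

move_arm(
  plan=[
    [[1,0,-30],[0,0,0],0.55],
    [[1,0,-30],[0,0,0],0.55],
    [[1,0,-30],[0,0,0],0.55],
    [[0,0,-30],[0,0,0],0.55],
    [[0,0,-22],[0,0,0],0.55],
    [[0,0,-12],[0,0,0],0.55],
    [[0,0,0],[0,0,0],0],
    [[0,0,0],[0,0,0],0],
    [[0,0,0],[0,0,0],0],
    [[0,0,0],[0,0,0],0],
  ],
)

```text
clock: 2.95
eef_pos: [473.6, -249.5, 28.0]
tool_rot: [-3.141, -0.001, -0.043]
force: [-0.6, 2.4, 3.7]
width: 10.2
gripper_force: 58.8
```

move_arm(
  plan=[
    [[0.3,6,0],[0,0,0],0],
    [[0.5,14,0],[0,0,0],0],
    [[0.6,16,0],[0,0,0],0],
    [[0.6,16,0],[0,0,0],0],
    [[0.6,16,0],[0,0,0],0],
    [[0.6,16,0],[0,0,0],0],
    [[0.6,16,0],[0,0,0],0],
    [[0.6,16,0],[0,0,0],0],
    [[0.3,8,0],[0,0,0],0],
    [[0,0,0],[0,0,0],0],
  ],
)

```text
clock: 4.2
eef_pos: [477.9, -123.7, 28.0]
tool_rot: [-3.14, -0.0, -0.042]
force: [-0.2, 0.9, 9.1]
width: 10.1
gripper_force: 59.7
```

move_arm(
  plan=[
    [[0.1,4,0],[0,0,0],0],
    [[0.1,3,0],[0,0,0],0],
    [[0.1,3,0],[0,0,0],0],
    [[0,0,0],[0,0,0],0],
  ],
)

```text
clock: 4.7
eef_pos: [478.2, -115.3, 28.0]
tool_rot: [-3.142, -0.001, -0.043]
force: [-0.5, -1.2, 7.8]
width: 9.7
gripper_force: 59.7
```

move_arm(
  plan=[
    [[0.1,3,0],[0,0,0],0],
    [[0.1,3,0],[0,0,0],0],
    [[0,0,0],[0,0,0],0],
  ],
)

```text
clock: 5.08
eef_pos: [478.4, -112.8, 28.0]
tool_rot: [3.137, -0.002, -0.046]
force: [-1.9, -8.1, 6.6]
width: 9.9
gripper_force: 59.6
```

move_arm(
  plan=[
    [[0.1,4,0],[0,0,0],0],
    [[0,0,0],[0,0,0],0],
    [[0,0,0],[0,0,0],0],
  ],
)

```text
clock: 5.45
eef_pos: [478.4, -112.8, 28.0]
tool_rot: [3.132, -0.004, -0.049]
force: [-2.7, -15.3, 4.9]
width: 9.9
gripper_force: 59.6
```

The tray is at its stop, since force built up with no more motion. Releasing, lifting, and looking at the posts from above.

move_arm(
  plan=[
    [[-0.2,-7,0],[0,0,0],0],
    [[0,0,0],[0,0,0],0.55],
    [[0,0,0],[0,0,0],0.55],
    [[0,0,10],[0,0,0],0.55],
    [[0,0,30],[0,0,0],0.55],
    [[0,0,40],[0,0,0],0.55],
    [[0,0,50],[0,0,0],0.55],
    [[0,0,50],[0,0,0],0.55],
    [[0,0,30],[0,0,0],0.55],
    [[0,0,12],[0,0,0],0.55],
  ],
)

```text
clock: 6.7
eef_pos: [478.6, -112.7, 251.2]
tool_rot: [-3.141, -0.003, -0.043]
force: [-0.2, 1.1, -0.5]
width: 47.2
gripper_force: 0.0
```

move_arm(
  plan=[
    [[-3,-25,0],[0,0,0],1],
    [[-3,-25,0],[0,0,0],1],
    [[-3,-25,0],[0,0,0],1],
    [[-3,-25,0],[0,0,0],1],
    [[-3,-20,0],[0,0,0],1],
    [[0,0,0],[0,0,0],1],
    [[0,0,0],[0,0,0],1],
    [[0,0,0],[0,0,0],1],
  ],
)

```text
clock: 7.7
eef_pos: [463.3, -231.6, 249.0]
tool_rot: [-3.141, 0.001, -0.042]
force: [0.7, -0.3, -0.4]
width: 85.7
gripper_force: 0.0
```

```bash
python3 - <<'E'
from h import *
C=cam("wrist");np.save("C2.npy",C[1]);s=status.read_state();print(s["eef_pos"],s["tool_rot"])
im=cams.get_image("wrist");cv2.imwrite("pics/w2.png",im);cv2.imwrite("pics/s2.png",cams.get_image("side"));cv2.imwrite("pics/sc2.png",cams.get_image("scene"))
th=np.radians(-2.2);c=np.array([473.5,-241.7]);Rz=np.array([[np.cos(th),-np.sin(th)],[np.sin(th),np.cos(th)]])
for z in(73,123,148):
  for a in(-78,78):
    for b in(-16,16):
      p=c+Rz@[a,b];print(z,a,b,proj([*p,z],C).round(0))
E
```

```text
[ 463.31333722 -231.60580948  249.00926901] [-3.14063890e+00  5.27914241e-04 -4.19355222e-02]
73 -78 -16 [[343. 235.]]
73 -78 16 [[314. 235.]]
73 78 -16 [[347.  85.]]
73 78 16 [[313.  85.]]
123 -78 -16 [[347. 257.]]
123 -78 16 [[313. 257.]]
123 78 -16 [[351.  83.]]
123 78 16 [[311.  83.]]
148 -78 -16 [[349. 271.]]
148 -78 16 [[313. 271.]]
148 78 -16 [[354.  82.]]
148 78 16 [[310.  82.]]
```

View pics/w2.png

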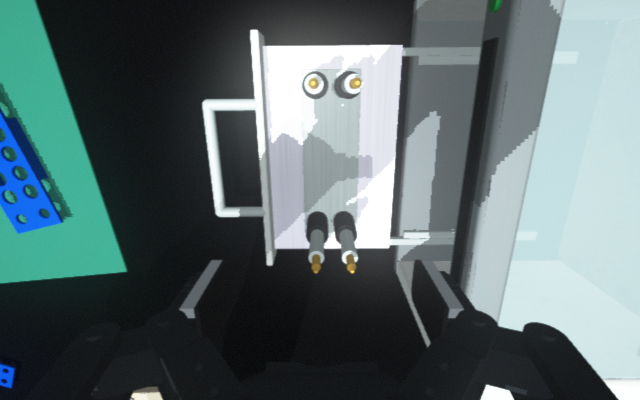

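The wrist view shows the four brass tips near (313,84), (356,84), (316,268) and (351,268), with the tray fully out.

```bash
python3 - <<'E'
from h import *
C=(cam("wrist")[0],np.load("C2.npy"));im=cv2.imread("pics/w2.png");h=cv2.cvtColor(im,cv2.COLOR_BGR2HSV)
m=cv2.inRange(h,(12,110,70),(32,255,255));P=[]
for c in blobs(m,15):
    mo=cv2.moments(c);u=(mo["m10"]/mo["m00"],mo["m01"]/mo["m00"])
    if 290<u[0]<380:P.append(ray([u],134,C)[0]);print(np.round(u,1),P[-1].round(1),cv2.boundingRect(c))
P=np.array(P);print(P.mean(0))
P=P[P[:,0].argsort()];d=P[2:].mean(0)-P[:2].mean(0);print("len",np.hypot(*d[:2]),"yaw",np.degrees(np.arctan2(d[1],d[0])))
# black/handle check
print(ray([(208,103),(219,212)],45,C).round(1))
E
```

```text
[350.6 264.9] [ 392.7 -257.2  134. ] (347, 255, 9, 19)
[315.8 264.2] [ 394.8 -225.1  134. ] (311, 255, 10, 19)
[312.3  83.2] [ 551.8 -229.9  134. ] (310, 80, 6, 7)
[355.1  83. ] [ 550.6 -262.6  134. ] (351, 79, 9, 9)
[ 472.47809072 -243.69699886  134.        ]
len 157.56483415449878 yaw -1.8426199854845766
[[ 539.2 -117.4   45. ]
 [ 416.9 -111.2   45. ]]
```

move_arm(
  plan=[
    [[1,20,0],[0,0,2],1],
    [[2,50,0],[0,0,2],1],
    [[2,55,0],[0,0,2],1],
    [[2,60,0],[0,0,2],1],
    [[2,60,0],[0,0,2],1],
    [[2,60,0],[0,0,2],1],
    [[2,60,0],[0,0,2],1],
    [[2,60,0],[0,0,2],1],
    [[1,60,0],[0,0,3],1],
    [[0,40,0],[0,0,3.2],1],
  ],
)

```text
clock: 9.1
eef_pos: [476.9, 296.9, 249.1]
tool_rot: [-3.14, 0.0, 0.352]
force: [-0.1, -0.3, 0.0]
width: 85.4
gripper_force: 0.0
```

move_arm(
  plan=[
    [[0,20,-20],[0,0,0],1],
    [[0,5,-40],[0,0,0],1],
    [[0,0,-40],[0,0,0],1],
    [[0,0,-10],[0,0,0],1],
    [[0,0,0],[0,0,0],1],
    [[0,0,0],[0,0,0],1],
  ],
)

```text
clock: 9.85
eef_pos: [480.0, 317.7, 140.9]
tool_rot: [-3.141, -0.003, 0.344]
force: [0.1, 0.2, -0.4]
width: 85.3
gripper_force: 0.0
```

```bash
cat > tier.py <<'E'
from h import *
import sys
k,z,fn=sys.argv[1],float(sys.argv[2]),sys.argv[3]
C=cam("wrist");np.save(f"{fn}.npy",C[1]);s=status.read_state();print(s["eef_pos"].round(1),np.degrees(s["tool_rot"]).round(2),s["width"])
im=cams.get_image("wrist");cv2.imwrite(f"pics/{fn}.png",im)
for c in blobs(cv2.morphologyEx(mask(im,k),cv2.MORPH_CLOSE,np.ones((5,5))),800):print(c[:,0].mean(0).round(),cv2.boundingRect(c),rectz(c,z,C))
E
python3 tier.py white 20 w3
```

```text
[480.  317.7 140.9] [-1.7996e+02 -1.6000e-01  1.9710e+01] 85.29824778266878
[407. 205.] (366, 118, 83, 175) [485.4 241.4 172.9   9.4   1.2]
[321. 177.] (282, 75, 80, 211) [480.2 316.2 189.4  62.9  19.7]
[460.  45.] (442, 0, 44, 80) [624.1 255.8  56.5  28.8  37.2]
```

View pics/w3.png

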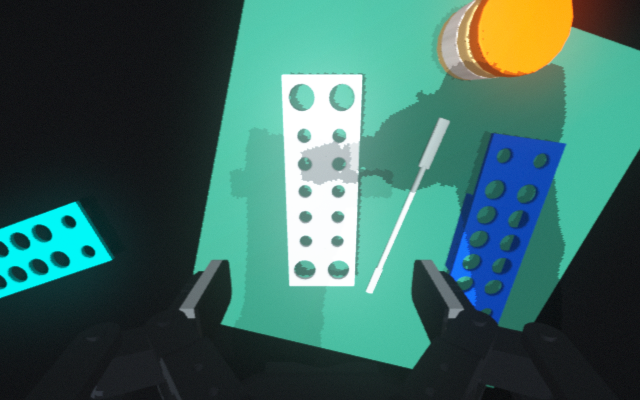

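The wrist view shows the grey tier centred at about (321,177), square to the tool. The spatula and jar are clear of the fingers. Descending and gripping.

move_arm(
  plan=[
    [[0,-0.5,-30],[0,0,0],1],
    [[0,0,-35],[0,0,0],1],
    [[0,0,-35],[0,0,0],1],
    [[0,0,-25],[0,0,0],1],
    [[0,0,-10],[0,0,0],1],
    [[0,0,-4],[0,0,0],1],
    [[0,0,0],[0,0,0],1],
  ],
)

```text
clock: 10.78
eef_pos: [479.7, 316.9, 1.2]
tool_rot: [-3.141, -0.001, 0.344]
force: [0.6, 0.3, -0.5]
width: 85.6
gripper_force: 0.0
```

move_arm(
  plan=[
    [[0,0,0],[0,0,0],0.6],
    [[0,0,0],[0,0,0],0.5],
    [[0,0,0],[0,0,0],0.4],
    [[0,0,0],[0,0,0],0.4],
  ],
)

```text
clock: 11.28
eef_pos: [479.7, 316.9, 1.6]
tool_rot: [-3.141, -0.002, 0.344]
force: [-1.8, -0.3, 5.4]
width: 60.6
gripper_force: 64.9
```

move_arm(
  plan=[
    [[0,0,5],[0,0,0],0.4],
    [[0,0,25],[0,0,0],0.4],
    [[0,0,40],[0,0,0],0.4],
    [[0,0,40],[0,0,0],0.4],
    [[0,0,40],[0,0,0],0.4],
    [[0,-10,25],[0,0,0],0.4],
    [[0,-25,5],[0,0,-1],0.4],
    [[0,-40,0],[0,0,-2],0.4],
    [[0,-45,0],[0,0,-2],0.4],
    [[0,-50,0],[0,0,-3],0.4],
  ],
)

```text
clock: 12.52
eef_pos: [477.7, 143.7, 179.3]
tool_rot: [3.141, 0.002, 0.202]
force: [0.3, 0.1, -2.5]
width: 60.6
gripper_force: 65.7
```

move_arm(
  plan=[
    [[-1,-50,0],[0,0,-3],0.4],
    [[-1,-50,0],[0,0,-3],0.4],
    [[-1,-50,0],[0,0,-3],0.4],
    [[-1,-50,0],[0,0,-3],0.4],
    [[-1,-50,0],[0,0,-1.8],0.4],
    [[-1,-50,0],[0,0,0],0.4],
    [[-1,-45,0],[0,0,0],0.4],
    [[0,-30,0],[0,0,0],0.4],
    [[0,-14,0],[0,0,0],0.4],
    [[0,0,0],[0,0,0],0.4],
  ],
)

```text
clock: 13.78
eef_pos: [470.9, -242.9, 179.7]
tool_rot: [-3.141, 0.002, -0.039]
force: [-0.0, 0.8, -2.0]
width: 60.5
gripper_force: 65.7
```

```bash
python3 tier.py white 195 w4; python3 -c "
from h import *
cv2.imwrite('pics/s4.png',cams.get_image('side'));cv2.imwrite('pics/sc4.png',cams.get_image('scene'))"
```

```text
[ 470.9 -242.9  179.7] [-1.7997e+02  9.0000e-02 -2.2300e+00] 60.54506370966944
[361. 347.] (322, 314, 65, 58) [ 433.8 -260.7   35.6   31.6   -8.7]
[604. 265.] (523, 119, 117, 281) [ 456.1 -366.   154.8   54.4   15.6]
[272. 149.] (161, 24, 251, 228) [ 531.1 -231.6   95.7   90.6   87.4]
```

View pics/w4.png

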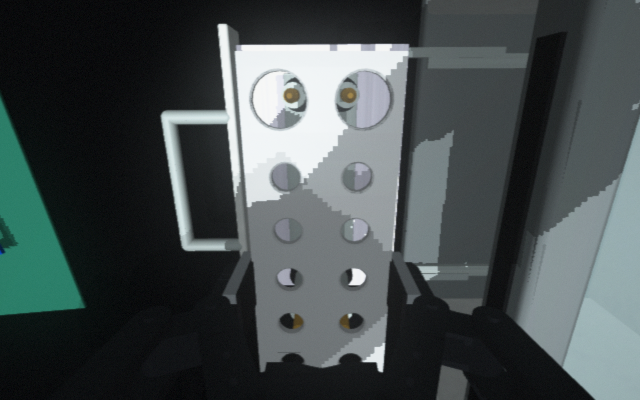

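The view shows the far post holes at (279,99) and (363,99), with the brass pins visible through them at (292,95) and (349,95). Measuring the offset.

```bash
cat > pins.py <<'E'
from h import *
import sys
fn,zt=sys.argv[1],float(sys.argv[2]);C=(cam("wrist")[0],np.load(fn+".npy"))
im=cv2.imread(f"pics/{fn}.png");h=cv2.cvtColor(im,cv2.COLOR_BGR2HSV)
for c in blobs(cv2.inRange(h,(10,100,50),(32,255,255)),15):
    mo=cv2.moments(c);u=(mo["m10"]/mo["m00"],mo["m01"]/mo["m00"])
    print("pin",np.round(u,1),cv2.boundingRect(c),ray([u],143,C)[0].round(1))
E
python3 pins.py w4 0
python3 - <<'E'
from h import *
C=(cam("wrist")[0],np.load("w4.npy"));im=cv2.imread("pics/w4.png")
for z in(194,198,202):
    p=ray([(279,99),(363,99)],z,C);print(z,p.round(1)[:,:2],p.mean(0).round(1),np.hypot(*(p[0]-p[1])[:2]))
    print(" tube",ray([(285.5,177),(357,177)],z,C).mean(0).round(1))
g=cv2.GaussianBlur(cv2.cvtColor(im,cv2.COLOR_BGR2GRAY),(3,3),0)[50:150,230:410]
print(cv2.HoughCircles(g,cv2.HOUGH_GRADIENT,1,40,param1=100,param2=15,minRadius=23,maxRadius=33)+[230,50,0])
E
```

```text
pin [344.7 321.7] (340, 315, 10, 14) [ 402.3 -257.7  143. ]
pin [297.  321.6] (293, 315, 10, 13) [ 403.7 -225.   143. ]
pin [288.7  95.2] (286, 93, 6, 6) [ 551.8 -229.8  143. ]
pin [350.2  93.4] (345, 89, 10, 10) [ 551.4 -263.   143. ]
194 [[ 550.9 -230.9]
 [ 549.6 -263.4]] [ 550.2 -247.2  194. ] 32.53009740849376
 tube [ 519.1 -246.1  194. ]
198 [[ 550.9 -231.4]
 [ 549.7 -262.9]] [ 550.3 -247.2  198. ] 31.51838836904303
 tube [ 520.1 -246.1  198. ]
202 [[ 551.  -231.9]
 [ 549.8 -262.4]] [ 550.4 -247.2  202. ] 30.506679329592245
 tube [ 521.2 -246.1  202. ]
[[[278.5        100.5         28.79999924]
  [362.5         99.5         30.20000076]]]
```

move_arm(
  plan=[
    [[1.5,0.7,-10],[0,0,0.1],0.4],
    [[0,0,-15],[0,0,0],0.4],
    [[0,0,-12],[0,0,0],0.4],
    [[0,0,-8],[0,0,0],0.4],
    [[0,0,-6],[0,0,0],0.4],
    [[0,0,-6],[0,0,0],0.4],
    [[0,0,-5],[0,0,0],0.4],
    [[0,0,0],[0,0,0],0.4],
  ],
)

```text
clock: 14.92
eef_pos: [473.4, -241.7, 118.0]
tool_rot: [-3.141, 0.0, -0.035]
force: [0.3, -0.5, -1.9]
width: 60.3
gripper_force: 65.8
```

```bash
python3 tier.py white 150 w5 | head -1; python3 - <<'E'
from h import *
im=cv2.imread("pics/w5.png")[20:260,200:440];cv2.imwrite("pics/w5c.png",cv2.resize(im,None,fx=2.4,fy=2.4))
E
```

```text
[ 473.4 -241.7  118. ] [-1.7999e+02  3.0000e-02 -2.0100e+00] 60.305696994384455
```

View pics/w5c.png

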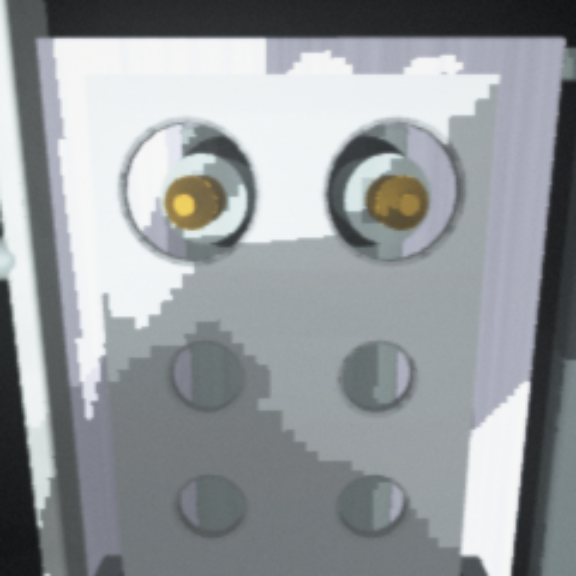

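The crop shows the brass pins inside both far holes, with the steel shoulders beneath. Checking the clearance before going on.

```bash
python3 - <<'E'
from h import *
C=(cam("wrist")[0],np.load("w5.npy"));f=lambda L:np.array(L)/2.4+[200,20]
print("hole top",ray(f([(190,190),(395,190)]),136.5,C).round(1))
print("steel",ray(f([(207,196),(385,195)]),123,C).round(1))
print("tip",ray(f([(183,205),(409,205)]),148,C).round(1))
print("tip2",ray(f([(178,205),(415,205)]),146,C).round(1))
E
```

```text
hole top [[ 553.3 -230.   136.5]
 [ 552.2 -262.   136.5]]
steel [[ 552.  -231.2  123. ]
 [ 551.1 -262.1  123. ]]
tip [[ 551.5 -230.3  148. ]
 [ 550.4 -262.5  148. ]]
tip2 [[ 551.5 -229.3  146. ]
 [ 550.3 -263.7  146. ]]
```

move_arm(
  plan=[
    [[-1.2,-0.4,-3],[0,0,0],0.4],
    [[0,0,-6],[0,0,0],0.4],
    [[0,0,-8],[0,0,0],0.4],
    [[0,0,-10],[0,0,0],0.4],
    [[0,0,-10],[0,0,0],0.4],
    [[0,0,-9],[0,0,0],0.4],
    [[0,0,-5],[0,0,0],0.4],
    [[0,0,-3],[0,0,0],0.4],
    [[0,0,0],[0,0,0],0.4],
  ],
)

```text
clock: 16.1
eef_pos: [472.4, -242.2, 64.3]
tool_rot: [-3.142, 0.0, -0.035]
force: [0.7, -0.3, -1.5]
width: 60.4
gripper_force: 65.8
```

move_arm(
  plan=[
    [[0,0,-1],[0,0,0],0.4],
    [[0,0,-1],[0,0,0],0.4],
    [[0,0,-1],[0,0,0],0.4],
    [[0,0,0],[0,0,0],0.4],
  ],
)

```text
clock: 16.6
eef_pos: [472.4, -242.1, 61.3]
tool_rot: [-3.142, 0.0, -0.035]
force: [0.1, -0.8, -1.5]
width: 60.6
gripper_force: 65.8
```

move_arm(
  plan=[
    [[0,0,-1],[0,0,0],0.4],
    [[0,0,-0.5],[0,0,0],0.4],
    [[0,0,0],[0,0,0],0.4],
  ],
)

```text
clock: 16.98
eef_pos: [472.4, -242.2, 59.8]
tool_rot: [-3.142, 0.0, -0.035]
force: [-0.6, 0.8, -2.2]
width: 60.3
gripper_force: 65.8
```

move_arm(
  plan=[
    [[0,0,-0.5],[0,0,0],0.4],
    [[0,0,-0.5],[0,0,0],0.4],
    [[0,0,0],[0,0,0],0.4],
  ],
)

```text
clock: 17.35
eef_pos: [472.4, -242.1, 58.8]
tool_rot: [-3.142, 0.0, -0.035]
force: [-0.6, 0.1, -2.1]
width: 60.9
gripper_force: 65.8
```

move_arm(
  plan=[
    [[0,0,-0.5],[0,0,0],0.4],
    [[0,0,-0.5],[0,0,0],0.4],
    [[0,0,0],[0,0,0],0.4],
  ],
)

```text
clock: 17.73
eef_pos: [472.4, -242.2, 58.6]
tool_rot: [-3.141, -0.001, -0.035]
force: [-2.5, 1.2, 5.7]
width: 60.3
gripper_force: 66.8
```

Contact at TCP z = 58.6, as expected for the seat. Releasing and rising.

move_arm(
  plan=[
    [[0,0,0],[0,0,0],0.75],
    [[0,0,0],[0,0,0],0.9],
    [[0,0,0],[0,0,0],1],
    [[0,0,0],[0,0,0],1],
    [[0,0,10],[0,0,0],1],
    [[0,0,30],[0,0,0],1],
    [[0,0,45],[0,0,0],1],
    [[0,0,45],[0,0,0],1],
    [[0,0,40],[0,0,0],1],
    [[0,0,20],[0,0,0],1],
  ],
)

```text
clock: 18.98
eef_pos: [473.0, -242.8, 250.8]
tool_rot: [3.14, -0.004, -0.035]
force: [0.6, -0.7, -0.1]
width: 85.5
gripper_force: 0.0
```

move_arm(
  plan=[
    [[0,0,0],[0,0,0],1],
    [[0,0,0],[0,0,0],1],
  ],
)

```text
clock: 19.23
eef_pos: [471.9, -241.7, 247.2]
tool_rot: [-3.141, 0.001, -0.035]
force: [-0.1, -0.2, -0.6]
width: 85.4
gripper_force: 0.0
```

```bash
python3 tier.py white 77 w6; python3 pins.py w6 0
```

```text
[ 471.9 -241.7  247.2] [-1.7996e+02  6.0000e-02 -2.0000e+00] 85.44597234452662
[350. 182.] (193, 38, 273, 322) [ 417.2 -245.3  363.8  253.7   -2. ]
[567. 181.] (455, 0, 185, 400) [ 375.5 -487.1  518.6  200.    15.8]
pin [339.3 274.4] (335, 265, 10, 19) [ 398.4 -256.7  143. ]
pin [304.5 273.6] (300, 264, 10, 20) [ 400.3 -225.7  143. ]
pin [342.9  95.4] (339, 91, 9, 9) [ 550.7 -261.9  143. ]
```

View pics/w6.png

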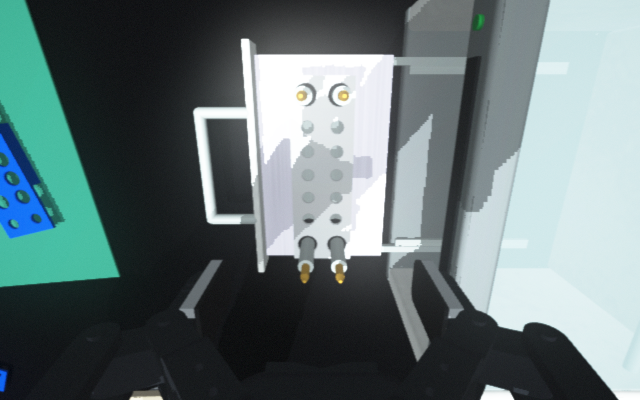

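The grey tier lies on the posts with all four pins through it, and the tray is still fully out. Going for the blue tier. The picture views are used up, so I'll work by numbers from here.

move_arm(
  plan=[
    [[1,20,0],[0,0,1],1],
    [[1.5,45,0],[0,0,1.5],1],
    [[2,55,0],[0,0,1.5],1],
    [[2,55,0],[0,0,2],1],
    [[2,55,0],[0,0,2],1],
    [[2,55,0],[0,0,2],1],
    [[2,50,0],[0,0,2],1],
    [[2,40,-20],[0,0,2],1],
    [[0.5,20,-40],[0,0,0],1],
    [[0,0,-40],[0,0,0],1],
  ],
)

```text
clock: 20.52
eef_pos: [486.6, 155.2, 145.6]
tool_rot: [-3.141, 0.001, 0.213]
force: [0.0, 0.1, -0.1]
width: 85.4
gripper_force: 0.0
```

move_arm(
  plan=[
    [[0,0,-6],[0,0,0],1],
    [[0,0,0],[0,0,0],1],
    [[0,0,0],[0,0,0],1],
  ],
)

```text
clock: 20.9
eef_pos: [488.5, 152.6, 143.1]
tool_rot: [-3.141, -0.002, 0.208]
force: [0.6, -0.4, 1.0]
width: 85.0
gripper_force: 0.0
```

```bash
python3 tier.py blue 20 w7
```

```text
[488.5 152.6 143.1] [-1.7999e+02 -1.4000e-01  1.1950e+01] 85.01608222770848
[325. 155.] (294, 130, 66, 48) [521.2 153.8  54.9  40.  -77.4]
```

```bash
python3 - <<'E'
from h import *
C=(cam("wrist")[0],np.load("w7.npy"));im=cv2.imread("pics/w7.png");h=cv2.cvtColor(im,cv2.COLOR_BGR2HSV)
for v in(15,30):
  m=cv2.inRange(h,(105,120,v),(128,255,255))
  for c in blobs(cv2.morphologyEx(m,cv2.MORPH_CLOSE,np.ones((9,9))),500):print(v,cv2.boundingRect(c),rectz(c,20,C))
E
```

```text
15 (294, 130, 66, 48) [521.2 153.8  54.9  40.  -77.4]
30 (294, 130, 66, 48) [521.2 153.8  54.9  40.  -77.4]
```

```bash
python3 - <<'E'
from h import *
im=cv2.imread("pics/w7.png");h=cv2.cvtColor(im,cv2.COLOR_BGR2HSV)
for y in range(60,310,25):print(y,[(x,*map(int,h[y,x])) for x in (270,286,322,352,375)])
E
```

```text
60 [(270, 87, 117, 250), (286, 88, 118, 250), (322, 88, 126, 250), (352, 88, 130, 250), (375, 88, 125, 250)]
85 [(270, 88, 115, 251), (286, 95, 163, 255), (322, 96, 174, 255), (352, 96, 181, 255), (375, 88, 129, 250)]
110 [(270, 88, 115, 251), (286, 95, 162, 255), (322, 96, 179, 255), (352, 96, 189, 255), (375, 88, 139, 239)]
135 [(270, 87, 127, 241), (286, 95, 161, 255), (322, 106, 205, 252), (352, 106, 211, 248), (375, 88, 148, 193)]
160 [(270, 87, 129, 240), (286, 97, 167, 255), (322, 108, 220, 231), (352, 108, 220, 232), (375, 87, 146, 192)]
185 [(270, 87, 131, 240), (286, 93, 148, 246), (322, 101, 200, 255), (352, 102, 206, 255), (375, 87, 139, 238)]
210 [(270, 87, 133, 239), (286, 88, 138, 238), (322, 101, 205, 255), (352, 98, 201, 255), (375, 87, 130, 250)]
235 [(270, 87, 135, 239), (286, 87, 137, 238), (322, 102, 212, 255), (352, 99, 211, 255), (375, 88, 130, 249)]
260 [(270, 87, 136, 237), (286, 87, 136, 238), (322, 99, 209, 255), (352, 98, 211, 255), (375, 87, 131, 249)]
285 [(270, 86, 138, 237), (286, 87, 139, 237), (322, 90, 133, 248), (352, 91, 138, 249), (375, 87, 125, 249)]
```

Close up the blue is overexposed, with hue 93–110. Adjusting the mask.

```bash
sed -i 's/(105,130,60),(125/(92,140,60),(125/' h.py; python3 - <<'E'
from h import *
C=(cam("wrist")[0],np.load("w7.npy"));im=cv2.imread("pics/w7.png")
for c in blobs(cv2.morphologyEx(mask(im,"blue"),cv2.MORPH_CLOSE,np.ones((5,5))),2000):print(cv2.boundingRect(c),rectz(c,20,C))
E
```

```text
(283, 74, 81, 211) [489.1 150.1 190.6  64.1  11.9]
```

move_arm(
  plan=[
    [[0,-1.2,-30],[0,0,0],1],
    [[0,0,-35],[0,0,0],1],
    [[0,0,-35],[0,0,0],1],
    [[0,0,-27],[0,0,0],1],
    [[0,0,-10],[0,0,0],1],
    [[0,0,-4],[0,0,0],1],
    [[0,0,0],[0,0,0],1],
  ],
)

```text
clock: 21.82
eef_pos: [488.1, 151.8, 1.6]
tool_rot: [-3.142, -0.002, 0.209]
force: [0.5, 0.8, -0.1]
width: 85.3
gripper_force: 0.0
```

move_arm(
  plan=[
    [[0,0,0],[0,0,0],0.6],
    [[0,0,0],[0,0,0],0.5],
    [[0,0,0],[0,0,0],0.4],
    [[0,0,0],[0,0,0],0.4],
  ],
)

```text
clock: 22.32
eef_pos: [487.9, 151.9, 2.0]
tool_rot: [-3.141, -0.002, 0.209]
force: [-1.3, -0.5, 7.7]
width: 60.3
gripper_force: 64.5
```

move_arm(
  plan=[
    [[0,0,5],[0,0,0],0.4],
    [[0,0,25],[0,0,0],0.4],
    [[0,0,40],[0,0,0],0.4],
    [[0,0,40],[0,0,0],0.4],
    [[0,0,40],[0,0,0],0.4],
    [[0,-10,25],[0,0,0],0.4],
    [[-1,-25,3],[0,0,-1],0.4],
    [[-1,-40,0],[0,0,-2],0.4],
    [[-2,-45,0],[0,0,-2],0.4],
    [[-2,-50,0],[0,0,-2],0.4],
  ],
)

```text
clock: 23.58
eef_pos: [481.0, -19.1, 179.0]
tool_rot: [-3.141, -0.0, 0.088]
force: [0.8, 0.2, -2.1]
width: 60.2
gripper_force: 65.9
```

move_arm(
  plan=[
    [[-2,-50,0],[0,0,-2],0.4],
    [[-2,-50,0],[0,0,-2],0.4],
    [[-2,-45,0],[0,0,-2],0.4],
    [[-2,-35,0],[0,0,-1],0.4],
    [[-1,-25,0],[0,0,0],0.4],
    [[-1,-13,0],[0,0,0],0.4],
    [[0,-6,0],[0,0,0],0.4],
    [[0,0,0],[0,0,0],0.4],
    [[0,0,0],[0,0,0],0.4],
  ],
)

```text
clock: 24.7
eef_pos: [471.7, -241.1, 178.7]
tool_rot: [-3.141, 0.0, -0.033]
force: [0.1, -0.7, -2.0]
width: 60.5
gripper_force: 65.9
```

```bash
python3 tier.py blue 198 w8; python3 pins.py w8 0; python3 - <<'E'
from h import *
C=(cam("wrist")[0],np.load("w8.npy"));im=cv2.imread("pics/w8.png")
m=mask(im,"blue");cs,hi=cv2.findContours(m,cv2.RETR_CCOMP,cv2.CHAIN_APPROX_NONE)
for c,h in zip(cs,hi[0]):
    if h[3]>=0 and cv2.contourArea(c)>100:
        e=cv2.fitEllipse(c);print("hole",np.round(e[0],1),np.round(e[1],1),ray([e[0]],198,C)[0].round(1))
E
```

```text
[ 471.7 -241.1  178.7] [-1.7995e+02  1.0000e-02 -1.9100e+00] 60.50688011947925
[321. 209.] (236, 52, 171, 321) [ 493.3 -243.2  147.5   62.4   -2. ]
pin [345.  322.3] (340, 311, 12, 22) [ 403.5 -256.4  143. ]
pin [300.2 322.1] (294, 311, 13, 22) [ 404.7 -225.8  143. ]
pin [354.8  96.6] (352, 94, 6, 6) [ 550.6 -263.   143. ]
hole [350.6 320.3] [27.1 35.8] [ 450.8 -255.5  198. ]
hole [291.6 320.3] [26.7 36.3] [ 451.7 -227.6  198. ]
hole [352.8 277.2] [31.9 40.5] [ 474.2 -256.6  198. ]
hole [289.4 277. ] [31.  40.1] [ 475.2 -228.2  198. ]
hole [354.5 229.8] [36.4 43.1] [ 497.4 -257.4  198. ]
hole [287.9 229.6] [36.4 42.5] [ 498.5 -229.   198. ]
hole [286.  176.5] [41.2 44.8] [ 521.8 -229.8  198. ]
hole [356.3 176.3] [41.3 45.2] [ 520.9 -258.1  198. ]
hole [363.2 100.9] [34.4 36.7] [ 549.9 -260.6  198. ]
hole [279.5 100.7] [35.  37.7] [ 551.  -229.4  198. ]
```

```bash
python3 - <<'E'
from h import *
for n in("w8","w6","w4"):
  C=(cam("wrist")[0],np.load(n+".npy"));im=cv2.imread(f"pics/{n}.png");h=cv2.cvtColor(im,cv2.COLOR_BGR2HSV)
  m=cv2.inRange(h,(8,60,20),(35,255,255))
  for c in blobs(m,20):
    b=cv2.boundingRect(c)
    if b[1]<130 and 250<b[0]<400:
      (u,r)=cv2.minEnclosingCircle(c);print(n,b,np.round(u,1),round(r,1),ray([u],145,C)[0].round(1))
E
```

```text
w8 (350, 90, 10, 11) [354.5  95. ] 5.2 [ 551.5 -262.7  145. ]
w6 (296, 91, 10, 10) [300.9  95.5] 4.9 [ 551.8 -230.9  145. ]
w6 (338, 90, 11, 11) [343.   95.2] 5.3 [ 550.9 -261.9  145. ]
w4 (284, 89, 15, 13) [290.7  94.9] 7.4 [ 551.9 -231.1  145. ]
w4 (341, 88, 15, 15) [348.2  94.7] 7.5 [ 550.8 -261.7  145. ]
```

move_arm(
  plan=[
    [[1,-1.1,-10],[0,0,0],0.4],
    [[0,0,-15],[0,0,0],0.4],
    [[0,0,-10],[0,0,0],0.4],
    [[0,0,-4],[0,0,0],0.4],
    [[0,0,0],[0,0,0],0.4],
    [[0,0,0],[0,0,0],0.4],
  ],
)

```text
clock: 25.5
eef_pos: [472.6, -243.7, 140.1]
tool_rot: [3.141, -0.001, -0.035]
force: [-0.1, -0.0, -1.9]
width: 60.9
gripper_force: 65.9
```

```bash
cat > bh.py <<'E'
from h import *
import sys
fn=sys.argv[1]
C=cam("wrist");s=status.read_state();zt=s["eef_pos"][2]+18;print(s["eef_pos"].round(1),np.degrees(s["tool_rot"]).round(2))
im=cams.get_image("wrist");cv2.imwrite(f"pics/{fn}.png",im)
cs,hi=cv2.findContours(mask(im,"blue"),cv2.RETR_CCOMP,cv2.CHAIN_APPROX_NONE)
for c,h in zip(cs,hi[0]):
    if h[3]>=0 and cv2.contourArea(c)>200:
        e=cv2.fitEllipse(c)
        if e[0][1]<130:print("hole",np.round(e[0],1),np.round(e[1],1),ray([e[0]],zt,C)[0].round(1))
h=cv2.cvtColor(im,cv2.COLOR_BGR2HSV)
for c in blobs(cv2.inRange(h,(8,60,20),(35,255,255)),20):
    b=cv2.boundingRect(c);u,r=cv2.minEnclosingCircle(c)
    if b[1]<140 and 230<b[0]<410:print("pin",b,np.round(u,1),ray([u],145,C)[0].round(1))
E
python3 bh.py w9
```

```text
[ 472.6 -243.7  140.1] [ 1.7998e+02 -3.0000e-02 -2.0100e+00]
hole [363.2 100.9] [34.3 36.7] [ 550.7 -263.6  158.1]
hole [279.4 100.6] [34.9 37.2] [ 552.  -232.   158.1]
pin (349, 91, 16, 16) [356.9  98.1] [ 551.6 -262.6  145. ]
pin (273, 91, 18, 17) [281.5  99.5] [ 552.1 -231.3  145. ]
```

move_arm(
  plan=[
    [[0.2,1,0],[0,0,0],0.4],
    [[0,0,-3],[0,0,0],0.4],
    [[0,0,-4],[0,0,0],0.4],
    [[0,0,-4],[0,0,0],0.4],
    [[0,0,-3],[0,0,0],0.4],
    [[0,0,0],[0,0,0],0.4],
  ],
)

```text
clock: 26.3
eef_pos: [472.4, -242.4, 125.5]
tool_rot: [-3.141, 0.001, -0.035]
force: [0.6, -0.3, -1.4]
width: 60.4
gripper_force: 65.9
```

```bash
python3 bh.py w10
```

```text
[ 472.4 -242.4  125.5] [-1.7999e+02  4.0000e-02 -2.0100e+00]
hole [363.2 100.9] [34.5 36.6] [ 550.6 -262.2  143.5]
hole [279.4 100.6] [35.1 37.2] [ 551.8 -230.7  143.5]
pin (270, 91, 20, 21) [279.7 100.6] [ 551.8 -231.   145. ]
pin (351, 90, 22, 21) [361.9 100.3] [ 550.8 -261.6  145. ]
```

The pins are centred in the holes, so I'm lowering to the upper shoulders.

move_arm(
  plan=[
    [[0,0,-4],[0,0,0],0.4],
    [[0,0,-5],[0,0,0],0.4],
    [[0,0,-3],[0,0,0],0.4],
    [[0,0,-2],[0,0,0],0.4],
    [[0,0,0],[0,0,0],0.4],
  ],
)

```text
clock: 26.98
eef_pos: [472.5, -242.4, 111.7]
tool_rot: [-3.141, 0.0, -0.035]
force: [-0.4, -0.3, -2.5]
width: 60.4
gripper_force: 65.9
```

move_arm(
  plan=[
    [[0,0,-0.8],[0,0,0],0.4],
    [[0,0,-0.7],[0,0,0],0.4],
    [[0,0,0],[0,0,0],0.4],
  ],
)

```text
clock: 27.35
eef_pos: [472.6, -242.4, 110.3]
tool_rot: [-3.142, -0.0, -0.035]
force: [0.5, 0.2, -1.5]
width: 60.5
gripper_force: 65.9
```

move_arm(
  plan=[
    [[0,0,-0.5],[0,0,0],0.4],
    [[0,0,-0.3],[0,0,0],0.4],
    [[0,0,0],[0,0,0],0.4],
  ],
)

```text
clock: 27.72
eef_pos: [472.6, -242.5, 109.5]
tool_rot: [-3.142, 0.0, -0.035]
force: [0.7, 0.2, -2.1]
width: 60.8
gripper_force: 65.9
```

move_arm(
  plan=[
    [[0,0,-0.5],[0,0,0],0.4],
    [[0,0,-0.3],[0,0,0],0.4],
    [[0,0,0],[0,0,0],0.4],
  ],
)

```text
clock: 28.1
eef_pos: [472.7, -242.5, 109.0]
tool_rot: [-3.142, -0.0, -0.035]
force: [-0.8, 0.2, 4.1]
width: 60.5
gripper_force: 66.4
```

move_arm(
  plan=[
    [[0,0,-0.3],[0,0,0],0.4],
    [[0,0,-0.3],[0,0,0],0.4],
    [[0,0,0],[0,0,0],0.4],
  ],
)

```text
clock: 28.48
eef_pos: [472.7, -242.5, 109.0]
tool_rot: [-3.141, -0.001, -0.035]
force: [-2.4, 2.3, 9.9]
width: 60.4
gripper_force: 67.2
```

Seated. Backing off the press, then releasing and rising.

move_arm(
  plan=[
    [[0,0,0.5],[0,0,0],0.4],
    [[0,0,0],[0,0,0],0.75],
    [[0,0,0],[0,0,0],0.9],
    [[0,0,0],[0,0,0],1],
    [[0,0,0],[0,0,0],1],
    [[0,0,10],[0,0,0],1],
    [[0,0,30],[0,0,0],1],
    [[0,0,45],[0,0,0],1],
    [[0,0,35],[0,0,0],1],
    [[0,0,18],[0,0,0],1],
  ],
)

```text
clock: 29.72
eef_pos: [473.2, -243.1, 249.4]
tool_rot: [3.14, -0.003, -0.035]
force: [-0.1, 0.5, -0.9]
width: 85.2
gripper_force: 0.0
```

move_arm(
  plan=[
    [[0,0,0],[0,0,0],1],
    [[0,0,0],[0,0,0],1],
  ],
)

```text
clock: 29.98
eef_pos: [472.2, -242.1, 246.1]
tool_rot: [-3.141, 0.001, -0.035]
force: [0.1, -0.1, -0.3]
width: 85.3
gripper_force: 0.0
```

```bash
python3 tier.py blue 127 w11; python3 - <<'E'
from h import *
cv2.imwrite("pics/s11.png",cams.get_image("side"));cv2.imwrite("pics/sc11.png",cams.get_image("scene"))
for n,f in(("side","s11"),("scene","sc11")):
    for c in blobs(cv2.morphologyEx(mask(cv2.imread(f"pics/{f}.png"),"blue"),cv2.MORPH_CLOSE,np.ones((3,3))),150):print(n,cv2.boundingRect(c),rectz(c,127,cam(n)))
E
```

```text
[ 472.2 -242.1  246.1] [-1.7997e+02  5.0000e-02 -2.0000e+00] 85.32250739769576
[321. 174.] (284, 73, 78, 214) [ 472.5 -243.8  190.8   63.5   -2. ]
side (192, 299, 56, 36) [111.6 305.3 124.1  43.9  64.1]
side (563, 168, 44, 40) [ 492.8 -666.3  144.5   81.2   -1.9]
side (419, 167, 31, 55) [ 472.1 -240.5  193.3   65.7   -3.1]
scene (336, 361, 20, 25) [871.4 473.1  71.8  33.6  11.9]
scene (397, 181, 34, 32) [258.1 350.4 125.9  47.2  64.4]
scene (204, 140, 50, 43) [ 472.2 -237.5  192.3   70.8   -2.4]
scene (135, 78, 41, 29) [ 362.  -684.6  142.4   78.2   -1.9]
```

The blue tier's outline is 190.8 × 63.5 mm at seat height, centred and square, so it is flat. Now pushing the handle from outside with shut fingers.

move_arm(
  plan=[
    [[1,20,0],[0,0,0],0],
    [[1,35,0],[0,0,0],0],
    [[1,35,0],[0,0,0],0],
    [[1,35,0],[0,0,0],0],
    [[1,27,-10],[0,0,0],0],
    [[1.3,10,-40],[0,0,0],0],
    [[0,0,-45],[0,0,0],0],
    [[0,0,-45],[0,0,0],0],
    [[0,0,-45],[0,0,0],0],
    [[0,0,-31],[0,0,0],0],
  ],
)

```text
clock: 31.38
eef_pos: [477.7, -80.3, 28.1]
tool_rot: [-3.141, 0.003, -0.035]
force: [-0.8, 0.0, 0.4]
width: 0.1
gripper_force: 0.0
```

move_arm(
  plan=[
    [[0,0,0],[0,0,0],0],
    [[0,-4,0],[0,0,0],0],
    [[0,-4,0],[0,0,0],0],
    [[0,-4,0],[0,0,0],0],
    [[0,-4,0],[0,0,0],0],
    [[-0.2,-4,0],[0,0,0],0],
  ],
)

```text
clock: 32.12
eef_pos: [479.1, -99.8, 31.0]
tool_rot: [-3.141, -0.001, -0.034]
force: [0.7, 3.3, 2.4]
width: -0.2
gripper_force: 1.4
```

move_arm(
  plan=[
    [[-0.2,-5,0],[0,0,0],0],
    [[-0.2,-6,0],[0,0,0],0],
    [[-0.3,-7,0],[0,0,0],0],
    [[-0.3,-8,0],[0,0,0],0],
    [[-0.3,-8,0],[0,0,0],0],
    [[-0.3,-8,0],[0,0,0],0],
    [[-0.3,-8,0],[0,0,0],0],
    [[-0.3,-8,0],[0,0,0],0],
    [[-0.3,-8,0],[0,0,0],0],
    [[-0.3,-8,0],[0,0,0],0],
  ],
)

```text
clock: 33.38
eef_pos: [475.9, -175.0, 30.6]
tool_rot: [3.142, -0.0, -0.035]
force: [2.8, 3.2, 0.5]
width: 0.1
gripper_force: 1.5
```

move_arm(
  plan=[
    [[-0.3,-8,0],[0,0,0],0],
    [[-0.3,-8,0],[0,0,0],0],
    [[-0.3,-8,0],[0,0,0],0],
    [[-0.3,-8,0],[0,0,0],0],
    [[-0.3,-8,0],[0,0,0],0],
    [[-0.3,-8,0],[0,0,0],0],
    [[-0.2,-6,0],[0,0,0],0],
    [[-0.2,-5,0],[0,0,0],0],
    [[-0.2,-4,0],[0,0,0],0],
    [[0,0,0],[0,0,0],0],
  ],
)

```text
clock: 34.62
eef_pos: [473.0, -238.4, 30.6]
tool_rot: [3.141, 0.0, -0.036]
force: [-0.8, -0.3, -0.2]
width: 0.0
gripper_force: 0.0
```

move_arm(
  plan=[
    [[-0.2,-4,0],[0,0,0],0],
    [[-0.2,-4,0],[0,0,0],0],
    [[-0.2,-4,0],[0,0,0],0],
    [[-0.1,-3,0],[0,0,0],0],
    [[-0.1,-3,0],[0,0,0],0],
  ],
)

```text
clock: 35.25
eef_pos: [472.3, -255.6, 30.5]
tool_rot: [-3.141, 0.001, -0.035]
force: [-0.8, 2.4, 0.7]
width: -0.3
gripper_force: 1.4
```

move_arm(
  plan=[
    [[0,-3,0],[0,0,0],0],
    [[0,-3,0],[0,0,0],0],
    [[0,-3,0],[0,0,0],0],
  ],
)

```text
clock: 35.62
eef_pos: [472.2, -263.3, 30.4]
tool_rot: [-3.139, 0.002, -0.035]
force: [-1.9, 7.5, 4.4]
width: 0.2
gripper_force: 3.9
```

move_arm(
  plan=[
    [[0,-2,0],[0,0,0],0],
    [[0,-2,0],[0,0,0],0],
    [[0,0,0],[0,0,0],0],
  ],
)

```text
clock: 36.0
eef_pos: [472.1, -263.4, 30.5]
tool_rot: [-3.134, 0.003, -0.032]
force: [-0.8, 11.5, 6.5]
width: -0.0
gripper_force: 6.0
```

```bash
python3 - <<'E'
from h import *
for n in("side","scene"):
    im=cams.get_image(n);cv2.imwrite(f"pics/{n}12.png",im);C=cam(n)
    for c in blobs(cv2.morphologyEx(mask(im,"blue"),cv2.MORPH_CLOSE,np.ones((3,3))),150):print(n,cv2.boundingRect(c),rectz(c,127,C))
E
```

```text
side (192, 299, 56, 36) [111.6 305.3 124.1  43.9  64.1]
side (563, 168, 44, 40) [ 492.6 -665.6  145.1   80.9   -2.7]
scene (336, 361, 20, 25) [871.4 473.1  71.8  33.6  11.9]
scene (397, 181, 34, 32) [258.1 350.4 125.9  47.2  64.4]
scene (135, 78, 41, 29) [ 362.  -684.6  142.4   78.2   -1.9]
```

The tray stopped after about 170 mm of travel with force rising, so it is home. Withdrawing and doing a numeric check.

move_arm(
  plan=[
    [[0,6,0],[0,0,0],0],
    [[0.5,15,0],[0,0,0],0],
    [[0.5,20,0],[0,0,0],0],
    [[0,10,20],[0,0,0],0],
    [[0,0,45],[0,0,0],0],
    [[0,0,45],[0,0,0],0],
    [[0,0,40],[0,0,0],0],
    [[0,0,15],[0,0,0],0],
    [[0,0,0],[0,0,0],0],
    [[0,0,0],[0,0,0],0],
  ],
)

```text
clock: 37.35
eef_pos: [473.0, -216.8, 194.6]
tool_rot: [-3.141, 0.002, -0.035]
force: [-0.5, 0.1, -0.6]
width: -0.0
gripper_force: 0.0
```

```bash
python3 - <<'E'
from h import *
C=cam("wrist");im=cams.get_image("wrist");cv2.imwrite("pics/w13.png",im)
g=im.max(2);print(status.read_state()["eef_pos"])
th=np.radians(-2.1);ex=np.array([np.cos(th),np.sin(th)]);ey=np.array([-ex[1],ex[0]])
# brightness profile along sampler y through handle line, at z=45; expected home bar at y=0 here
b=np.array([478.2,-112.8])-170*ey
for off in(-30,20,40):
  t=np.arange(-70,40,2.);uv=proj(np.c_[b+off*ex+t[:,None]*ey,np.full(len(t),45.)],C)
  print(off,[(int(a),int(g[int(round(v)),int(round(u))])) for a,(u,v) in zip(t,uv) if 0<=u<640 and 0<=v<400 ])
# colours of side view through cover
S=cam("side");h=cv2.cvtColor(cams.get_image("side"),cv2.COLOR_BGR2HSV);c=b-129*ey
for a in(-60,0,60):
  for q in(-24,0,24):
    u,v=proj([*(c+a*ex+q*ey),127],S)[0];print((a,q),h[int(v),int(u)],end=" ")
E
```

```text
[ 472.86084484 -216.89070156  194.36515593]
-30 [(-70, 255), (-68, 255), (-66, 255), (-64, 255), (-62, 255), (-60, 254), (-58, 255), (-56, 255), (-54, 240), (-52, 185), (-50, 183), (-48, 184), (-46, 181), (-44, 182), (-42, 185), (-40, 157), (-38, 117), (-36, 83), (-34, 72), (-32, 67), (-30, 66), (-28, 66), (-26, 65), (-24, 63), (-22, 60), (-20, 60), (-18, 58), (-16, 58), (-14, 56), (-12, 57), (-10, 55), (-8, 91), (-6, 221), (-4, 215), (-2, 220), (0, 208), (2, 188), (4, 99), (6, 46), (8, 45), (10, 45), (12, 39), (14, 40), (16, 37), (18, 36), (20, 37), (22, 35), (24, 33), (26, 32), (28, 34), (30, 32), (32, 31), (34, 27), (36, 29), (38, 26)]
20 [(-70, 255), (-68, 255), (-66, 255), (-64, 255), (-62, 255), (-60, 254), (-58, 255), (-56, 255), (-54, 252), (-52, 188), (-50, 169), (-48, 183), (-46, 180), (-44, 174), (-42, 176), (-40, 151), (-38, 119), (-36, 94), (-34, 67), (-32, 64), (-30, 64), (-28, 62), (-26, 58), (-24, 58), (-22, 55), (-20, 51), (-18, 53), (-16, 48), (-14, 49), (-12, 45), (-10, 45), (-8, 68), (-6, 190), (-4, 219), (-2, 218), (0, 202), (2, 179), (4, 133), (6, 43), (8, 34), 
[... 260 characters left out ...]
, (-52, 165), (-50, 167), (-48, 176), (-46, 162), (-44, 171), (-42, 163), (-40, 144), (-38, 100), (-36, 79), (-34, 61), (-32, 60), (-30, 59), (-28, 55), (-26, 54), (-24, 52), (-22, 53), (-20, 54), (-18, 50), (-16, 47), (-14, 45), (-12, 43), (-10, 42), (-8, 149), (-6, 202), (-4, 215), (-2, 222), (0, 204), (2, 186), (4, 106), (6, 31), (8, 31), (10, 31), (12, 28), (14, 28), (16, 30), (18, 26), (20, 28), (22, 28), (24, 25), (26, 23), (28, 25), (30, 23), (32, 23), (34, 23), (36, 23), (38, 19)]
(-60, -24) [108 101 213] (-60, 0) [108  93 211] (-60, 24) [100  21 178] (0, -24) [108  93 208] (0, 0) [108  94 210] (0, 24) [102  21 178] (60, -24) [108  93 211] (60, 0) [108  91 210] (60, 24) [102  21 178]
```

```bash
python3 -c "
from cell import ctrl
print(ctrl.finish_job())"
```

```text
the job is handed in; nothing more can be done
None
```

The job is handed in: the grey tier is on the lower shoulders, the blue tier is on the upper shoulders, and the tray is pushed fully home; both tiers were checked while the tray was out, but the grey one was not checked again after the push.

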